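# Draw a pump cover down evenly with four knob screws

## Task

The sprung cover of the blue pump housing is standing open on its four crank-handled screws. Screw it down evenly, clockwise and crisscross: wind one diagonal pair part of the way, then the other pair part of the way before any of them is tight, then go round crisscross again until all four are finger-tight and the cover sits flat on its rests. Do not let the cover cock to one side or overtighten a screw, leave the other things on the granite where they are, and let go at the end.

Things in the scene. Friction and masses are not known exactly. Their poses are not given: they have to be found in the camera images.
- housing: Blue cast pump housing fixed on the granite, foot 180 x 180 mm, body 156 x 156 mm; origin at the centre of its underside on the granite, z up, x and y along its sides. Four steel guides at the middles of its sides keep the cover from shifting; their tops are 72 mm above the granite.
- cover: Square aluminium cover 148 x 148 x 10 mm, 0.4 kg, small brass plug in its middle (6 mm high). Origin: centre of its underside, about 61 mm above the granite at the start. Springs (2 to 4 N a corner) push it up against the screws' washers. It is seated when it lies on the four brass rest pads, whose height differs from housing to housing: underside then 54 to 57.5 mm above the granite.
- screw1: Steel screw at the housing's (+x, +y) corner, 55 mm from its centre along both axes, with a hub 28 mm wide and a crank arm along its own x axis. Origin on the screw's axis at the underside of its brass washer (35 mm wide), which bears on the cover; 71.5 mm above the granite at angle 0. The arm lies 12.5 to 20.5 mm above the origin. It is wound by its handle.
- screw2: The same screw at the housing's (+x, -y) corner.
- screw3: The same screw at the housing's (-x, -y) corner, diagonally opposite screw1.
- screw4: The same screw at the housing's (-x, +y) corner, diagonally opposite screw2.
- handle1: Black upright handle of screw1's crank: a freely spinning sleeve 14 mm in diameter and 40 mm tall, 45 mm from the screw's axis. Origin at the middle of the sleeve, 41.5 mm above the screw's origin (113 mm above the granite at angle 0); the arm is 21 mm below it. Take it from above and carry it round the screw's axis in an arc. From 0 to 3 rad the cranks point away from the cover's middle.
- handle2: The same handle on screw2.
- handle3: The same handle on screw3.
- handle4: The same handle on screw4.
- turn1 (a joint): Angle by which screw1 has been turned clockwise seen from above (tightened), rad; 0 to 0.25 at the start; at 1.5 its arm points straight out along the housing's diagonal. Every screw sinks 2.5 mm per rad (steep thread) and stays where it is left. A corner seats somewhere between 1.7 and 3.0 rad, which cannot be seen and is nearly the same for all four; so part of the way is about 1.0 to 1.45 rad on the first round.
- turn2 (a joint): The same for screw2. Pushing any handle round takes 2 to 4 N while only springs are moved; once its corner is seated this climbs by some 2.5 N per 0.1 rad. Finger-tight is a push of 8 to 9 N felt while turning (some 20 to 25 N on the cover); above about 12 N it is overtightened. When the motion stops part of the push relaxes.
- turn3 (a joint): The same for screw3.
- turn4 (a joint): The same for screw4.
- block: Dark steel setup block with holes, 75 x 50 x 25 mm, lying loose on the granite; a bystander. Origin at the centre of its underside.
- caliper: Loose caliper, 170 mm long, lying flat, 12 mm high; a bystander. Origin under the middle of its bar.
- indicator: Dial indicator on a red magnetic base 50 x 40 mm, 107 mm high, standing loose; a bystander. Origin at the centre of its underside.
Things that resemble listed ones, but are neither listed nor needed, are in the scene too. There is more than one size of the cover; the one meant has the size given above.

How it is judged:
On the way, in this order (a step that is already met when the one before it is completed fails the run):
1. one diagonally opposite pair of screws has been turned part of the way (both past 0.5 rad) while the other pair is still as it was (both below 0.4 rad) (((value of joint each of turn1, turn3 above 0.5 rad and value of joint each of turn2, turn4 below 0.4 rad) or (value of joint each of turn2, turn4 above 0.5 rad and value of joint each of turn1, turn3 below 0.4 rad))), for 0.2 s.
2. all four screws have been turned part of the way (past 0.8 rad) and none is tight yet (each under 12 N on the cover) (value of joint each of turn1, turn2, turn3, turn4 above 0.8 rad and contact force between each of screw1, screw2, screw3, screw4 and cover below 12 N), for 0.2 s.
3. one diagonally opposite pair is tight (each over 12 N on the cover) before the other pair (each under 12 N) (((contact force between each of screw1, screw3 and cover above 12 N and contact force between each of screw2, screw4 and cover below 12 N) or (contact force between each of screw2, screw4 and cover above 12 N and contact force between each of screw1, screw3 and cover below 12 N))), for 0.2 s.
At the end, for the whole second after the job is handed in: All four screws are tight (each presses on the cover with 10 to 42 N), the cover lies flat on its rests (tilt under 0.01 rad) and is at rest (contact force between each of screw1, screw2, screw3, screw4 and cover above 10 N and angle between cover's own z axis and vertical below 0.01 rad and linear speed of cover below 0.01 m/s); the robot touches nothing.
It fails at once if a screw is overtightened (more than 42 N on the cover) (contact force between any of screw1, screw2, screw3, screw4 and cover above 42 N).
It fails at once if the cover is cocked by more than 0.028 rad (1.6 degrees) (angle between cover's own z axis and vertical above 0.028 rad).
It fails at once if a bystander is shifted by more than 20 mm (distance of any of block, caliper, indicator from where it was at the start of the episode above 0.02 m).
It also fails if it takes over 72 s, if anything falls off the work surface, if the arm or the gripper's body presses on something with over 40 N, if the wrist force passes 120 N, or if a joint passes its speed limit or range.

## Robot

A 7-joint arm with a two-finger parallel gripper is mounted at the origin on the work surface. World frame = base frame: x ahead of the robot, y to its left, z up, the work surface at z = 0. Lengths are in m, angles in rad, forces in N, time in s.
With the tool pointing down it reaches from about 0.4 to 0.85 m from the base axis. Payload 10.4 kg.
Tool frame: the origin (TCP) lies between the finger pads; the fingertips stand 8 mm ahead of it and the grasp point (between the pads) lies 11 mm behind it (tcp_to_tips is the distance from the TCP to the fingertips, in m); z points along the fingers, x is the direction in which the jaws open and shut, and the axes are right-handed (so a half turn about z gives the same grasp; the last joint's range is limited). The gripper opens to 87 mm and grips with 3 to 60 N. Pads are 19 mm wide; open, the fingers measure 117 mm over their backs; the gripper's body (75 mm by 190 mm) begins 51 mm behind the grasp point.
Start: joints at [1.249, 0.332, -0.065, 1.46, 0.022, 1.35, -0.088], TCP at [0.184, -0.597, 0.231] pointing down, gripper open.
Joint ranges: [-2.6, 2.6], [-0.5, 2.12], [-1.47, 1.34], [0.16, 2.42], [-1.27, 4.41], [0.06, 2.06], [-2.6, 2.6]. Speed limits (rad/s): [2.22, 2.22, 2.79, 2.79, 3.14, 3.14, 3.14].

## Interface

Orientations are given as a 3x3 rotation matrix whose columns are the frame's x, y, z axes.
In Python, from workcell import * gives the robot as it stands.
- The arm moves only by the tool apply_moves, never from a script. Its arguments are lists of equal length, an entry for each row: "xyz": the shift along the tool's x, y, z in cm, a list of three; "turn": the turn about the tool's z in degrees. In form: {"xyz": [[tx, ty, tz], ...], "turn": [turn, ...]}. A call has 1 to 8 rows; each row is the pose to reach, as a shift and turn from the pose measured when the call began, along the tool's axes at that moment; what a row does not reach only later rows make up. A row lasts 1/12 s, in which the tool goes at most 41.7 mm and 7.16 degrees, less where a joint would pass 70% of its speed; a pose out of reach is approached as far as the arm can. A call with a gripper value outside its range is refused whole. "gripper" is the closure, from -1 (fully open) to 1 (shut), so that 0 is half open, set as the call begins (left out, the last holds). The fingers move at their own pace and stop on an object; "newtons" is the grip in N (left out, the last holds). Time passes only in rows, so rows that repeat a pose let the fingers close. It gives the time, the measured TCP pose, the force and the opening at its end, in the units of the state.
- get_obs(): the state, without advancing time (a new reading comes with each control period).
- get_image(name): name is "scene" or "top" or "wrist"; returns (picture, depth): 384x512x3 uint8, red, green, blue; 384x512 float32, m along the optical axis (not along the pixel's ray), 0 where there is no reading.
- get_calibration(name): a dict with "fx", "fy", "cx", "cy" (pixels), "world_to_cam" (4x4, takes a point from world to camera coordinates). Camera axes: x right, y up, looking along -z (the intrinsics and any distortion apply to the point x, -y, -z); pixel columns grow to the right and rows downward; lengths in m; the calibration is good to about 2 mm. The wrist camera is an equidistant fisheye: a pixel r from the principal point sees the ray r / f radians off the axis. A picture is of the moment at which its call begins: read the wrist's pose just before it. get_calibration takes no time and is no camera call; for the wrist camera it gives the pose at the moment of the call.
- job_done(): hands the job in, once; it reports no verdict.
The state is a dict: "t": time; "joint_pos": joint angles; "qd": joint speeds; "joint_torque": joint torques, N m; "eef_pos": TCP position; "ee_rot": TCP orientation; "ft_force": force on the tool from outside, world axes, zero at the start; "moment": the same for the moment, N m; "finger_gap": opening from 0.0 (shut) to 1.0 (fully open).
Only numpy, scipy, OpenCV 4.12 (cv2) and the standard library are available. Lean on these libraries where they do the work, as an engineer would, in place of code of your own. Each camera call takes 0.05 s, during which the arm holds its last target. There are 200 camera calls.

## Working session

There is one attempt and no reset: what is moved stays moved. The work goes in short steps, Python scripts to look and compute and a tool call to move; the robot and the scene stay as the last step left them, time stands still between calls to the robot, and variables do not carry over. Pictures are saved under pics/ and viewed, on a budget of 10 in all, crops included, one or two more only if the job needs it, and the job is handed in when it is done.

Besides the shell and the picture viewer there is one more tool, called after "Call:" as a command line: name --pt "numbers of a row" for each row, then --argument value for the rest. apply_moves: Moves the arm, as the interface text tells. Its arguments: {"type":"object","properties":{"xyz":{"type":"array","items":{"type":"array","items":{"type":"number"}}},"turn":{"type":"array","items":{"type":"number"}},"gripper":{"type":"number"},"newtons":{"type":"number"}},"required":["xyz","turn"]}

```bash
ls; mkdir -p pics
python3 - <<'E'
from workcell import *
import cv2,numpy as np
for n in ("scene","top"):
    p,d=get_image(n); cv2.imwrite(f"pics/{n}0.png",p[:,:,::-1]); np.save(f"pics/{n}0.npy",d)
o=get_obs()
for k in o: print(k,np.round(o[k],4).tolist())
E
```

```text
pics
t 0.1
joint_pos [1.2494, 0.3328, -0.0647, 1.4608, 0.0216, 1.3499, -0.0885]
qd [0.0012, -0.0002, -0.0006, -0.0024, 0.0013, 0.0023, -0.0007]
joint_torque [0.0016, -62.4547, 0.0252, -39.072, -0.0613, 0.0367, 0.0001]
eef_pos [0.1839, -0.597, 0.2298]
ee_rot [[0.2944, -0.9557, -0.0004], [-0.9557, -0.2944, 0.0012], [-0.0013, 0.0001, -1.0]]
ft_force [-0.2461, 0.2524, -0.6156]
moment [-0.0587, -0.0126, -0.0413]
finger_gap 1.0008
```

View pics/top0.png

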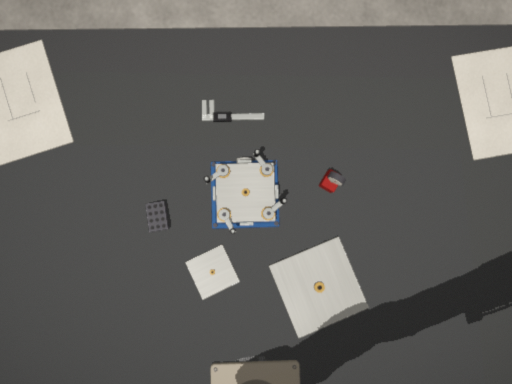

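View pics/scene0.png

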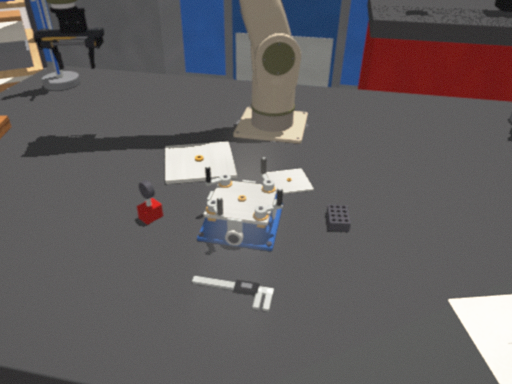

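Top view: the housing with the 148 mm cover is at about (245,193), the smaller and larger loose covers at (212,271) and (318,286). The bystanders are the caliper (233,116), indicator (333,180) and block (157,215). Next I work out rough positions from the depth.

```bash
cat > h.py <<'E'
from workcell import *
import numpy as np, cv2
def world(n,d,cal,u=None,v=None):
    "world points for every pixel of a depth image (or given pixels)"
    if u is None: v,u=np.mgrid[:d.shape[0],:d.shape[1]].astype(float)
    x=(u-cal["cx"])/cal["fx"]; y=(v-cal["cy"])/cal["fy"]
    if n=="wrist":
        r=np.hypot(x,y)+1e-9; s=np.tan(r)/r; x,y=x*s,y*s
    P=np.stack([x*d,-y*d,-d,np.ones_like(d)],-1)
    return (P@np.linalg.inv(cal["world_to_cam"]).T)[...,:3]
def project(n,p,cal):
    c=np.c_[p,np.ones(len(p))]@cal["world_to_cam"].T; x,y,z=c[:,0],-c[:,1],-c[:,2]
    if n=="wrist":
        r=np.hypot(x,y)+1e-9; a=np.arctan2(r,z)/r; return np.c_[cal["cx"]+cal["fx"]*x*a,cal["cy"]+cal["fy"]*y*a]
    return np.c_[cal["cx"]+cal["fx"]*x/z,cal["cy"]+cal["fy"]*y/z]
def expect(c,yaw,turns):
    "screw axes and handle centres"
    out=[]
    for i,(sx,sy) in enumerate([(1,1),(1,-1),(-1,-1),(-1,1)]):
        R=lambda a:np.array([[np.cos(a),-np.sin(a)],[np.sin(a),np.cos(a)]])
        s=c+R(yaw)@np.array([sx,sy])*.055; a=yaw+np.arctan2(sy,sx)+1.5-turns[i]
        out.append((s,s+.045*np.array([np.cos(a),np.sin(a)])))
    return out
E
python3 - <<'E'
from h import *
p=cv2.imread("pics/top0.png"); d=np.load("pics/top0.npy"); cal=get_calibration("top")
W=world("top",d,cal); hsv=cv2.cvtColor(p,cv2.COLOR_BGR2HSV)
m=((hsv[...,0]>100)&(hsv[...,0]<130)&(hsv[...,1]>120)&(hsv[...,2]>50)).astype(np.uint8)
n,l,s,c=cv2.connectedComponentsWithStats(m); k=1+s[1:,4].argmax(); 
q=W[l==k]; q=q[abs(q[:,2]-.012)<.03]
print("housing rect",cv2.minAreaRect(q[:,:2].astype(np.float32)),np.percentile(q[:,2],[5,50,95]))
roi=np.zeros(d.shape,bool); roi[135:250,190:305]=1
hm=(roi&(W[...,2]>.105)&(W[...,2]<.16)).astype(np.uint8)
n,l,s,c=cv2.connectedComponentsWithStats(hm)
for i in range(1,n): print(s[i,4],c[i],W[l==i].mean(0).round(4),W[l==i][:,2].max())
for nm,(u,v) in dict(block=(157,215),cal=(233,116),ind=(333,180)).items(): print(nm,W[v,u].round(3))
E
```

```text
housing rect ((0.4746515154838562, -0.0057977959513664246), (0.011755842715501785, 0.10918037593364716), 0.4425870478153229) [0.00874347 0.0116111  0.01540835]
37 [256.32432432 151.94594595] [ 0.6486 -0.0113  0.1302] 0.1388985701464711
32 [206.46875 178.8125 ] [0.5864 0.1089 0.1293] 0.13822954064898818
32 [283.03125 200.34375] [ 0.5312 -0.0719  0.1307] 0.13781690953728876
27 [232.11111111 230.48148148] [0.4627 0.0505 0.1326] 0.1377713708527306
block [0.505 0.247 0.023]
cal [0.77  0.043 0.009]
ind [ 0.582 -0.204  0.087]
```

Call:
apply_moves --pt "-4 -8 -2" --pt "-8 -16 -4" --pt "-12 -25 -6" --pt "-16 -33 -8" --pt "-16 -33 -8" --pt "-16 -33 -8" --pt "-16 -33 -8" --pt "-16 -33 -8" --turn '[5,10,17.1,17.1,17.1,17.1,17.1,17.1]' --gripper 0.1 --newtons 40

```text
t: 0.77
eef_pos: [0.4217, -0.3746, 0.301]
ee_rot: [[0.0, -1.0, -0.001], [-1.0, -0.0, 0.001], [-0.001, 0.001, -1.0]]
ft_force: [0.3, -0.9, -0.0]
finger_gap: 0.497
```

Call:
apply_moves --pt "-39 -10 -4" --pt "-39 -10 -4" --pt "-39 -10 -4" --pt "-39 -10 -4" --pt "-39 -10 -4" --pt "-39 -10 -4" --pt "-39 -10 -4" --pt "-39 -10 -4" --turn '[0,0,0,0,0,0,0,0]'

```text
t: 1.43
eef_pos: [0.5033, -0.0531, 0.3342]
ee_rot: [[0.0, -1.0, -0.001], [-1.0, -0.0, 0.001], [-0.001, 0.001, -1.0]]
ft_force: [1.1, -0.0, 0.2]
finger_gap: 0.447
```

Call:
apply_moves --pt "-8 -2 0" --pt "-8 -2 0" --pt "-8 -2 0" --pt "-8 -2 0" --turn '[0,0,0,0]'

```text
t: 1.77
eef_pos: [0.5232, 0.0299, 0.3339]
ee_rot: [[0.005, -1.0, -0.002], [-1.0, -0.005, 0.002], [-0.002, 0.002, -1.0]]
ft_force: [-0.1, -1.2, -0.2]
finger_gap: 0.449
```

Run:
```python
from h import *
cal=get_calibration("wrist"); p,d=get_image("wrist"); cv2.imwrite("pics/w1.png",p[:,:,::-1]); np.save("pics/w1.npy",d); np.save("pics/w1cal.npy",cal,allow_pickle=True)
o=get_obs(); print(o["t"],o["eef_pos"].round(4) if hasattr(o["eef_pos"],"round") else o["eef_pos"],o["ft_force"])
print("cam",np.linalg.inv(cal["world_to_cam"])[:3].round(3))
W=world("wrist",d,cal)
hm=((W[...,2]>.118)&(W[...,2]<.145)&(abs(W[...,0]-.557)<.13)&(abs(W[...,1]-.019)<.13)).astype(np.uint8)
n,l,s,c=cv2.connectedComponentsWithStats(hm)
for i in range(1,n):
    if s[i,4]>15: q=W[l==i]; print(s[i,4],c[i].round(1),q.mean(0).round(4),np.percentile(q[:,2],[10,90]),cv2.minEnclosingCircle(q[:,:2].astype(np.float32)))
```

```text
1.8167 [0.5232 0.0276 0.3339] [ 0.17342903 -1.26012257 -0.91976142]
cam [[ 0.007  0.955  0.295  0.604]
 [-1.     0.007 -0.     0.03 ]
 [-0.002 -0.295  0.955  0.488]]
119 [292.3  64.6] [ 0.6473 -0.0119  0.1319] [0.12739871 0.13550327] ((0.646738588809967, -0.011976399458944798), 0.006860827561467886)
119 [191.8 114.8] [0.5868 0.1077 0.1317] [0.12570208 0.13540497] ((0.5865676403045654, 0.10851465910673141), 0.007150885183364153)
129 [337.8 161.1] [ 0.5311 -0.0725  0.131 ] [0.12249217 0.13553034] ((0.5299478769302368, -0.0741916298866272), 0.007508032489567995)
117 [240.4 211.4] [0.4632 0.0497 0.1306] [0.12324168 0.13508133] ((0.4593380093574524, 0.049587432295084), 0.006380887236446142)
```

View pics/w1.png

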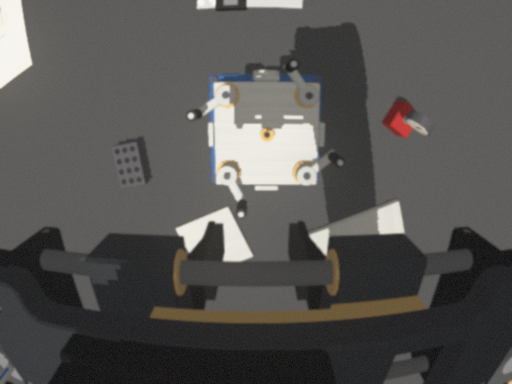

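The wrist view shows the handle tops at (292,65), (192,115), (338,161) and (240,211), with the hubs at (309,95), (226,95), (307,175) and (228,175). Next I fit the housing pose and crank angles.

Run:
```python
from h import *
from scipy.optimize import least_squares
cal=np.load("pics/w1cal.npy",allow_pickle=True).item(); d=np.load("pics/w1.npy"); W=world("wrist",d,cal)
box=(abs(W[...,0]-.557)<.13)&(abs(W[...,1]-.019)<.13)
def blobs(lo,hi,amin):
    n,l,s,c=cv2.connectedComponentsWithStats(((W[...,2]>lo)&(W[...,2]<hi)&box).astype(np.uint8))
    return [(s[i,4],c[i],W[l==i]) for i in range(1,n) if s[i,4]>=amin]
H=[]
for a,c,q in blobs(.118,.145,30):
    t=q[q[:,2]>np.percentile(q[:,2],90)-.003]; H.append(cv2.minEnclosingCircle(t[:,:2].astype(np.float32))[0]); print("handle",len(t),np.round(H[-1],4),t[:,2].mean().round(4))
z=W[box][:,2]; print(np.histogram(z,bins=np.arange(.05,.115,.003)))
q=W[box&(W[...,2]>.063)&(W[...,2]<.078)]
print("cover rect",cv2.minAreaRect(q[:,:2].astype(np.float32)))
for a,c,q in blobs(.094,.112,15): print("hub",a,c.round(1),q.mean(0).round(4),np.round(cv2.minEnclosingCircle(q[:,:2].astype(np.float32)),4) if 0 else cv2.minEnclosingCircle(q[:,:2].astype(np.float32)))
H=np.array(H)
S=[np.argmin(np.hypot(*(H-e[1]).T)) for e in expect(np.array([.557,.019]),0,[.12]*4)]
f=lambda v:np.r_[(np.array([e[1] for e in expect(v[:2],v[2],v[3:])])-H[S]).ravel()/.001,(v[3:]-.125)/.1]
r=least_squares(f,[.557,.019,0]+[.12]*4); print(S,r.x.round(4),r.fun.round(2))
```

```text
handle 63 [ 0.6478 -0.0127] 0.1341
handle 57 [0.5837 0.1091] 0.1343
handle 57 [ 0.5309 -0.0743] 0.1343
handle 48 [0.4603 0.0495] 0.1338
(array([  13,    0,    2,   14,   39,   24, 5520, 3430,  454,   94,   30,
         44,   66,  992,  830,  139,   24,   19,   16,   29,   18]), array([0.05 , 0.053, 0.056, 0.059, 0.062, 0.065, 0.068, 0.071, 0.074,
       0.077, 0.08 , 0.083, 0.086, 0.089, 0.092, 0.095, 0.098, 0.101,
       0.104, 0.107, 0.11 , 0.113]))
cover rect ((0.5562191009521484, 0.01576496660709381), (0.1627102792263031, 0.166214257478714), 0.7044258713722229)
hub 20 [287.6  69.6] [ 0.6441 -0.0094  0.1022] ((0.6464466452598572, -0.010217309929430485), 0.006515701301395893)
hub 38 [225.   94.3] [0.6114 0.071  0.0954] ((0.6111098527908325, 0.07096914947032928), 0.004572823643684387)
hub 46 [309.   95.3] [ 0.6117 -0.0388  0.0957] ((0.6113709807395935, -0.03879754617810249), 0.005546179134398699)
hub 26 [199.4 113.1] [0.5875 0.1037 0.1033] ((0.5869055986404419, 0.10635766386985779), 0.006335816811770201)
hub 35 [330.7 155.1] [ 0.5333 -0.07    0.1033] ((0.5319684147834778, -0.07243892550468445), 0.006364406552165747)
hub 32 [226.4 175.8] [0.5012 0.0704 0.0953] ((0.49868345260620117, 0.06966827064752579), 0.0029765262734144926)
hub 42 [306.7 176. ] [ 0.5019 -0.0399  0.0956] ((0.5015816688537598, -0.03975267708301544), 0.004969728644937277)
hub 45 [242.1 201.9] [0.4663 0.0488 0.1032] ((0.46262800693511963, 0.049697428941726685), 0.0067269145511090755)
[np.int64(1), np.int64(0), np.int64(2), np.int64(3)] [0.5556 0.0162 0.0143 0.1176 0.1231 0.0274 0.2375] [ 0.22 -0.28  0.49  0.34 -0.55  0.32 -0.16 -0.37 -0.07 -0.02 -0.98  1.13]
```

Call:
apply_moves --pt "-4 -3 4" --pt "-8.1 -6 8" --pt "-8.1 -6 12" --pt "-8.1 -6 16" --pt "-8.1 -6 18" --pt "-8.1 -6 18" --turn '[0,0,0,0,0,0]'

```text
t: 2.32
eef_pos: [0.5797, 0.107, 0.1469]
ee_rot: [[0.001, -1.0, -0.011], [-1.0, -0.001, -0.001], [0.001, 0.011, -1.0]]
ft_force: [-1.9, -0.7, -0.7]
finger_gap: 0.451
```

```bash
cat >> h.py <<'E'
C=np.array([.5560,.0160]); YAW=.01
def arc(i,t1,n=8,off=(0,0),t0=None):
    "waypoints in tool cm winding screw i (1..4) from where the TCP is to angle t1"
    o=get_obs(); p=np.array(o["eef_pos"]); R=np.array(o["ee_rot"])
    s=expect(C,YAW,[0]*4)[i-1][0]; a0=expect(C,YAW,[0]*4)[i-1][1]-s; a0=np.arctan2(a0[1],a0[0])
    v=p[:2]-np.array(off)-s; th=(a0-np.arctan2(v[1],v[0])+np.pi)%(2*np.pi)-np.pi if t0 is None else t0
    F=np.array(o["ft_force"]); tg=np.array([np.sin(a0-th),-np.cos(a0-th)]); ra=np.array([np.cos(a0-th),np.sin(a0-th)])
    print("t",round(o["t"],2),"tcp",p.round(4),"theta",round(th,3),"r",np.hypot(*v).round(4),"push",round(-F[:2]@tg,2),"radial",round(-F[:2]@ra,2),"Fz",round(F[2],1))
    L=[]
    r=np.hypot(*v) if t0 is None else .045
    for k in np.linspace(0,1,n+1)[1:]:
        t=th+(t1-th)*k; e=lambda t:np.array([np.cos(a0-t),np.sin(a0-t)])
        dw=np.r_[.045*(e(t)-e(th)),-.0025*(t-th)]
        L.append((R.T@dw*100).round(2).tolist())
    print(L)
def goto(i,t,z=.108,off=(0,0)):
    o=get_obs(); p=np.array(o["eef_pos"]); R=np.array(o["ee_rot"])
    h=expect(C,YAW,[t]*4)[i-1][1]+np.array(off); print("t",round(o["t"],2),"tcp",p.round(4),"to",h.round(4),"tool cm",(R.T@(np.r_[h,z-.0025*t]-p)*100).round(2))
E
python3 -c "
from h import *
o=get_obs();p=np.array(o['eef_pos']);R=np.array(o['ee_rot']);print(p,(R.T@(np.array([.5837,.1091,.108])-p)*100).round(2))"
```

```text
[0.57973629 0.10701654 0.14689467] [-0.21 -0.44  3.88]
```

Call:
apply_moves --pt "-0.2 -0.4 1.0" --pt "-0.2 -0.4 2.5" --pt "-0.2 -0.4 3.9" --pt "-0.2 -0.4 3.9" --turn '[0,0,0,0]'

```text
t: 2.65
eef_pos: [0.5831, 0.1072, 0.1069]
ee_rot: [[-0.001, -1.0, -0.013], [-1.0, 0.001, -0.002], [0.002, 0.013, -1.0]]
ft_force: [-1.1, -1.4, -0.5]
finger_gap: 0.448
```

Call:
apply_moves --pt "0 0 0" --pt "0 0 0" --pt "0 0 0" --pt "0 0 0" --pt "0 0 0" --turn '[0,0,0,0,0]' --gripper 1

```text
t: 3.07
eef_pos: [0.5836, 0.1078, 0.108]
ee_rot: [[-0.001, -1.0, -0.011], [-1.0, 0.001, -0.001], [0.001, 0.011, -1.0]]
ft_force: [-0.8, 5.3, 3.2]
finger_gap: 0.153
```

```bash
python3 -c "
from h import *
arc(1,1.2)
p,d=get_image('wrist'); cv2.imwrite('pics/w2.png',p[:,:,::-1])"
```

```text
t 3.07 tcp [0.5836 0.1078 0.108 ] theta 0.087 r 0.0451 push -2.53 radial -4.78 Fz 3.2
[[-0.34, -0.53, 0.03], [-0.6, -1.1, 0.06], [-0.78, -1.7, 0.08], [-0.87, -2.31, 0.11], [-0.88, -2.94, 0.14], [-0.8, -3.56, 0.17], [-0.64, -4.17, 0.2], [-0.39, -4.74, 0.22]]
```

View pics/w2.png

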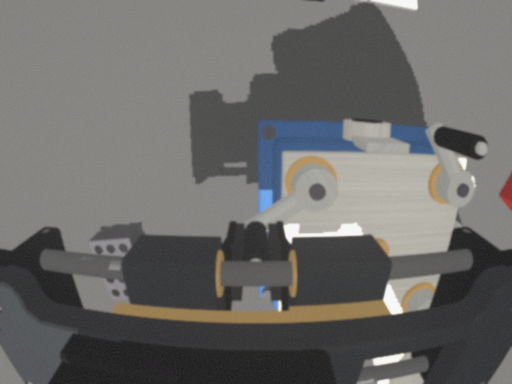

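Call:
apply_moves --pt "-0.35 -0.5 0.0" --pt "-0.65 -1.1 0.05" --pt "-0.85 -1.7 0.1" --pt "-0.95 -2.3 0.1" --pt "-0.95 -2.95 0.15" --pt "-0.9 -3.55 0.15" --pt "-0.75 -4.15 0.2" --pt "-0.5 -4.7 0.2" --turn '[0,0,0,0,0,0,0,0]'

```text
t: 3.78
eef_pos: [0.6307, 0.1115, 0.1049]
ee_rot: [[-0.001, -1.0, -0.014], [-1.0, 0.002, -0.003], [0.003, 0.014, -1.0]]
ft_force: [-6.4, -5.5, 2.9]
finger_gap: 0.146
```

```bash
python3 -c "
from h import *
arc(1,1.2,2)"
```

```text
t 3.78 tcp [0.6307 0.1115 0.1049] theta 1.194 r 0.0448 push 3.18 radial 7.82 Fz 2.9
[[0.01, -0.01, 0.0], [0.01, -0.03, 0.0]]
```

Call:
apply_moves --pt "0 0 0" --pt "0 0 0" --pt "0 0 0" --pt "0 0 -3" --pt "0 0 -5.5" --pt "4 2 -6" --pt "8 4 -6" --pt "12 6 -6" --turn '[0,0,0,0,0,0,0,0]' --gripper 0.1

```text
t: 4.45
eef_pos: [0.5752, 0.0003, 0.1665]
ee_rot: [[0.001, -1.0, -0.012], [-1.0, -0.001, -0.003], [0.003, 0.012, -1.0]]
ft_force: [0.7, -1.3, -0.2]
finger_gap: 0.446
```

```bash
python3 -c "
from h import *
goto(3,0.05)
o=get_obs();p=np.array(o['eef_pos']);R=np.array(o['ee_rot']);print(p,(R.T@(np.array([.5309,-.0743,.108])-p)*100).round(2))"
```

```text
t 4.45 tcp [5.752e-01 3.000e-04 1.665e-01] to [ 0.5297 -0.0747] tool cm [7.48 4.5  5.94]
[5.75249473e-01 3.04692186e-04 1.66544621e-01] [7.44 4.37 5.93]
```

Call:
apply_moves --pt "4 2.3 0" --pt "7.5 4.4 0" --pt "7.5 4.4 1" --pt "7.5 4.4 2.5" --pt "7.5 4.4 4.5" --pt "7.5 4.4 5.9" --pt "7.5 4.4 5.9" --pt "7.5 4.4 5.9" --turn '[0,0,0,0,0,0,0,0]'

```text
t: 5.12
eef_pos: [0.5305, -0.0743, 0.1081]
ee_rot: [[0.002, -1.0, -0.013], [-1.0, -0.002, -0.002], [0.002, 0.013, -1.0]]
ft_force: [0.9, 0.1, -0.0]
finger_gap: 0.446
```

Call:
apply_moves --pt "0 0 0" --pt "0 0 0" --pt "0 0 0" --pt "0 0 0" --pt "0 0 0" --turn '[0,0,0,0,0]' --gripper 1

```text
t: 5.53
eef_pos: [0.5307, -0.0743, 0.1086]
ee_rot: [[0.002, -1.0, -0.012], [-1.0, -0.002, -0.002], [0.002, 0.012, -1.0]]
ft_force: [-0.8, -0.2, 1.0]
finger_gap: 0.155
```

```bash
python3 -c "
from h import *
arc(3,1.2)"
```

```text
t 5.53 tcp [ 0.5307 -0.0743  0.1086] theta 0.027 r 0.0454 push -0.72 radial 0.33 Fz 1.0
[[0.38, 0.54, 0.04], [0.69, 1.12, 0.09], [0.9, 1.74, 0.13], [1.02, 2.39, 0.18], [1.04, 3.05, 0.22], [0.97, 3.71, 0.27], [0.8, 4.34, 0.31], [0.54, 4.95, 0.35]]
```

Call:
apply_moves --pt "0.4 0.55 0.05" --pt "0.7 1.1 0.1" --pt "0.9 1.75 0.1" --pt "1.0 2.4 0.2" --pt "1.05 3.05 0.2" --pt "0.95 3.7 0.25" --pt "0.8 4.35 0.3" --pt "0.55 4.95 0.35" --turn '[0,0,0,0,0,0,0,0]'

```text
t: 6.2
eef_pos: [0.4809, -0.0795, 0.1057]
ee_rot: [[0.002, -1.0, -0.011], [-1.0, -0.002, -0.002], [0.002, 0.011, -1.0]]
ft_force: [6.9, 5.8, -4.0]
finger_gap: 0.146
```

```bash
python3 -c "
from h import *
arc(3,1.2,2)"
```

```text
t 6.2 tcp [ 0.4809 -0.0795  0.1057] theta 1.201 r 0.0449 push 3.45 radial 8.28 Fz -4.0
[[0.0, -0.0, -0.0], [0.0, -0.01, -0.0]]
```

Call:
apply_moves --pt "0 0 0" --pt "0 0 0" --pt "0 0 0" --pt "0 0 -3" --pt "0 0 -5.5" --pt "0 -4 -6" --pt "-2 -8 -6" --pt "-4 -12 -6" --turn '[0,0,0,0,0,0,0,0]' --gripper 0.1

```text
t: 6.87
eef_pos: [0.5977, -0.0441, 0.1655]
ee_rot: [[-0.003, -1.0, -0.009], [-1.0, 0.003, -0.004], [0.004, 0.009, -1.0]]
ft_force: [-1.2, 0.3, 1.3]
finger_gap: 0.449
```

```bash
python3 -c "
from h import *
goto(2,0.12)
o=get_obs();p=np.array(o['eef_pos']);R=np.array(o['ee_rot']);print(p,(R.T@(np.array([.6478,-.0127,.108])-p)*100).round(2))"
```

```text
t 6.87 tcp [ 0.5977 -0.0441  0.1655] to [ 0.6486 -0.0129] tool cm [-3.17 -5.13  5.72]
[ 0.59768726 -0.04412161  0.16547879] [-3.18 -5.05  5.69]
```

Call:
apply_moves --pt "-2 -3 0" --pt "-3.2 -5.1 0" --pt "-3.2 -5.1 1" --pt "-3.2 -5.1 2.5" --pt "-3.2 -5.1 4.5" --pt "-3.2 -5.1 5.7" --pt "-3.2 -5.1 5.7" --pt "-3.2 -5.1 5.7" --turn '[0,0,0,0,0,0,0,0]'

```text
t: 7.53
eef_pos: [0.6477, -0.0131, 0.1076]
ee_rot: [[-0.004, -1.0, -0.01], [-1.0, 0.004, -0.005], [0.005, 0.01, -1.0]]
ft_force: [0.2, 1.4, 0.7]
finger_gap: 0.447
```

Call:
apply_moves --pt "0 0 0" --pt "0 0 0" --pt "0 0 0" --pt "0 0 0" --pt "0 0 0" --turn '[0,0,0,0,0]' --gripper 1

```text
t: 7.95
eef_pos: [0.6479, -0.0131, 0.108]
ee_rot: [[-0.004, -1.0, -0.01], [-1.0, 0.004, -0.005], [0.005, 0.01, -1.0]]
ft_force: [0.3, 2.4, 0.8]
finger_gap: 0.158
```

```bash
python3 -c "
from h import *
arc(2,1.35)"
```

```text
t 7.95 tcp [ 0.6479 -0.0131  0.108 ] theta 0.116 r 0.0443 push 1.75 radial -1.64 Fz 0.8
[[0.6, -0.35, 0.04], [1.24, -0.61, 0.08], [1.92, -0.77, 0.12], [2.61, -0.82, 0.16], [3.3, -0.76, 0.2], [3.97, -0.6, 0.24], [4.61, -0.34, 0.29], [5.21, 0.02, 0.33]]
```

Call:
apply_moves --pt "0.6 -0.35 0.05" --pt "1.25 -0.6 0.1" --pt "1.9 -0.75 0.1" --pt "2.6 -0.8 0.15" --pt "3.3 -0.75 0.2" --pt "3.95 -0.6 0.25" --pt "4.6 -0.35 0.3" --pt "5.2 0.0 0.35" --turn '[0,0,0,0,0,0,0,0]'

```text
t: 8.62
eef_pos: [0.6476, -0.0657, 0.1049]
ee_rot: [[-0.004, -1.0, -0.009], [-1.0, 0.004, -0.004], [0.004, 0.009, -1.0]]
ft_force: [-1.2, 3.9, 1.3]
finger_gap: 0.15
```

```bash
python3 -c "
from h import *
arc(2,1.35,2)"
```

```text
t 8.62 tcp [ 0.6476 -0.0657  0.1049] theta 1.372 r 0.0452 push 2.4 radial 3.35 Fz 1.3
[[-0.04, -0.03, -0.0], [-0.08, -0.06, -0.01]]
```

Call:
apply_moves --pt "0 0 0" --pt "0 0 0" --pt "0 0 0" --pt "0 0 -3" --pt "0 0 -5.5" --pt "-3 3 -6" --pt "-6 6 -6" --pt "-9 9 -6" --turn '[0,0,0,0,0,0,0,0]' --gripper 0.1

```text
t: 9.28
eef_pos: [0.5597, 0.0239, 0.1658]
ee_rot: [[-0.005, -1.0, -0.008], [-1.0, 0.005, -0.004], [0.005, 0.008, -1.0]]
ft_force: [0.9, 1.6, 0.9]
finger_gap: 0.444
```

```bash
python3 -c "
from h import *
goto(4,0.2)
o=get_obs();p=np.array(o['eef_pos']);R=np.array(o['ee_rot']);print(p,(R.T@(np.array([.4603,.0495,.108])-p)*100).round(2))"
```

```text
t 9.28 tcp [0.5597 0.0239 0.1658] to [0.4615 0.0479] tool cm [-2.38  9.78  5.89]
[0.55965513 0.02393003 0.16577368] [-2.54  9.9   5.84]
```

Call:
apply_moves --pt "-1 4 0" --pt "-2 8 0" --pt "-2.5 9.9 0" --pt "-2.5 9.9 2" --pt "-2.5 9.9 4" --pt "-2.5 9.9 5.8" --pt "-2.5 9.9 5.8" --pt "-2.5 9.9 5.8" --turn '[0,0,0,0,0,0,0,0]'

```text
t: 9.95
eef_pos: [0.46, 0.0492, 0.1084]
ee_rot: [[-0.004, -1.0, -0.009], [-1.0, 0.004, -0.004], [0.004, 0.009, -1.0]]
ft_force: [0.5, 1.0, 0.0]
finger_gap: 0.447
```

Call:
apply_moves --pt "0 0 0" --pt "0 0 0" --pt "0 0 0" --pt "0 0 0" --pt "0 0 0" --turn '[0,0,0,0,0]' --gripper 1

```text
t: 10.37
eef_pos: [0.4603, 0.0493, 0.1088]
ee_rot: [[-0.004, -1.0, -0.008], [-1.0, 0.004, -0.004], [0.005, 0.008, -1.0]]
ft_force: [0.9, 2.0, -0.1]
finger_gap: 0.158
```

```bash
python3 -c "
from h import *
arc(4,1.35)"
```

```text
t 10.37 tcp [0.4603 0.0493 0.1088] theta 0.239 r 0.0454 push -1.32 radial 1.74 Fz -0.1
[[-0.57, 0.25, 0.03], [-1.17, 0.43, 0.07], [-1.79, 0.52, 0.1], [-2.41, 0.52, 0.13], [-3.03, 0.43, 0.16], [-3.63, 0.26, 0.19], [-4.2, 0.01, 0.22], [-4.74, -0.31, 0.25]]
```

Call:
apply_moves --pt "-0.55 0.25 0.05" --pt "-1.15 0.45 0.05" --pt "-1.8 0.5 0.1" --pt "-2.4 0.5 0.15" --pt "-3.05 0.45 0.15" --pt "-3.65 0.25 0.2" --pt "-4.2 0.0 0.2" --pt "-4.75 -0.3 0.25" --turn '[0,0,0,0,0,0,0,0]'

```text
t: 11.03
eef_pos: [0.4635, 0.0971, 0.106]
ee_rot: [[-0.004, -1.0, -0.009], [-1.0, 0.004, -0.005], [0.005, 0.009, -1.0]]
ft_force: [0.5, -3.7, 0.9]
finger_gap: 0.152
```

```bash
python3 -c "
from h import *
arc(4,1.35,2)"
```

```text
t 11.03 tcp [0.4635 0.0971 0.106 ] theta 1.349 r 0.0455 push 2.67 radial 2.58 Fz 0.9
[[-0.0, -0.0, 0.0], [-0.0, -0.0, 0.0]]
```

Call:
apply_moves --pt "0 0 0" --pt "0 0 0" --pt "0 0 0" --pt "0 0 -3" --pt "0 0 -5.5" --pt "0 -4 -6" --pt "0 -8 -6" --pt "0 -12 -6" --turn '[0,0,0,0,0,0,0,0]' --gripper 0.1

```text
t: 11.7
eef_pos: [0.5861, 0.0963, 0.1663]
ee_rot: [[-0.005, -1.0, -0.006], [-1.0, 0.006, -0.006], [0.006, 0.006, -1.0]]
ft_force: [0.8, 0.3, 0.4]
finger_gap: 0.445
```

```bash
python3 -c "
from h import *
goto(1,1.19)"
```

```text
t 11.7 tcp [0.5861 0.0963 0.1663] to [0.6306 0.1118] tool cm [-1.61 -4.48  6.09]
```

Call:
apply_moves --pt "-1 -3 1" --pt "-1.6 -4.5 2" --pt "-1.6 -4.5 4" --pt "-1.6 -4.5 6.1" --pt "-1.6 -4.5 6.1" --pt "-1.6 -4.5 6.1" --turn '[0,0,0,0,0,0]'

```text
t: 12.2
eef_pos: [0.63, 0.1116, 0.1042]
ee_rot: [[-0.005, -1.0, -0.008], [-1.0, 0.005, -0.006], [0.006, 0.008, -1.0]]
ft_force: [-0.0, 0.6, 0.7]
finger_gap: 0.449
```

Call:
apply_moves --pt "0 0 0" --pt "0 0 0" --pt "0 0 0" --pt "0 0 0" --pt "0 0 0" --turn '[0,0,0,0,0]' --gripper 1

```text
t: 12.62
eef_pos: [0.6302, 0.1112, 0.1049]
ee_rot: [[-0.006, -1.0, -0.008], [-1.0, 0.006, -0.006], [0.006, 0.008, -1.0]]
ft_force: [-0.3, -5.7, 0.4]
finger_gap: 0.157
```

```bash
python3 -c "
from h import *
arc(1,1.75)"
```

```text
t 12.62 tcp [0.6302 0.1112 0.1049] theta 1.187 r 0.0443 push -2.32 radial 5.24 Fz 0.4
[[0.15, -0.28, 0.02], [0.32, -0.55, 0.03], [0.51, -0.8, 0.05], [0.71, -1.05, 0.07], [0.93, -1.27, 0.08], [1.17, -1.48, 0.1], [1.42, -1.68, 0.12], [1.68, -1.85, 0.14]]
```

Call:
apply_moves --pt "0.15 -0.3 0" --pt "0.3 -0.55 0.05" --pt "0.5 -0.8 0.05" --pt "0.7 -1.05 0.05" --pt "0.95 -1.25 0.1" --pt "1.2 -1.5 0.1" --pt "1.45 -1.65 0.1" --pt "1.7 -1.85 0.15" --turn '[0,0,0,0,0,0,0,0]'

```text
t: 13.28
eef_pos: [0.6482, 0.0942, 0.1033]
ee_rot: [[-0.005, -1.0, -0.009], [-1.0, 0.005, -0.006], [0.006, 0.009, -1.0]]
ft_force: [-7.9, -1.4, 5.4]
finger_gap: 0.149
```

```bash
python3 -c "
from h import *
arc(1,2.05,8)"
```

```text
t 13.28 tcp [0.6482 0.0942 0.1033] theta 1.754 r 0.044 push 2.82 radial 7.47 Fz 5.4
[[0.14, -0.08, 0.01], [0.29, -0.16, 0.02], [0.44, -0.24, 0.03], [0.59, -0.3, 0.04], [0.75, -0.36, 0.05], [0.9, -0.42, 0.06], [1.06, -0.47, 0.07], [1.22, -0.51, 0.08]]
```

Call:
apply_moves --pt "0.2 -0.05 0" --pt "0.35 -0.1 0" --pt "0.5 -0.15 0" --pt "0.65 -0.2 0" --pt "0.8 -0.25 0" --pt "0.95 -0.3 0" --pt "1.1 -0.35 0" --pt "1.27 -0.41 0.05" --turn '[0,0,0,0,0,0,0,0]'

```text
t: 13.95
eef_pos: [0.6527, 0.0818, 0.1031]
ee_rot: [[-0.005, -1.0, -0.008], [-1.0, 0.005, -0.005], [0.005, 0.008, -1.0]]
ft_force: [1.6, 5.1, 2.4]
finger_gap: 0.148
```

```bash
python3 -c "
from h import *
arc(1,2.35,8)"
```

```text
t 13.95 tcp [0.6527 0.0818 0.1031] theta 2.056 r 0.0435 push 4.52 radial -2.79 Fz 2.4
[[0.16, -0.04, 0.01], [0.32, -0.07, 0.02], [0.49, -0.09, 0.03], [0.65, -0.11, 0.04], [0.81, -0.13, 0.05], [0.98, -0.13, 0.06], [1.14, -0.13, 0.07], [1.31, -0.13, 0.08]]
```

Call:
apply_moves --pt "0.16 -0.05 0" --pt "0.32 -0.08 0" --pt "0.48 -0.1 0.05" --turn '[0,0,0]'

```text
t: 14.2
eef_pos: [0.6537, 0.0774, 0.1028]
ee_rot: [[-0.005, -1.0, -0.008], [-1.0, 0.005, -0.005], [0.005, 0.008, -1.0]]
ft_force: [-0.1, 5.9, 2.8]
finger_gap: 0.147
```

```bash
python3 -c "
from h import *
arc(1,2.35,5)"
```

```text
t 14.2 tcp [0.6537 0.0774 0.1028] theta 2.16 r 0.0437 push 5.87 radial -0.71 Fz 2.8
[[0.17, -0.02, 0.01], [0.34, -0.03, 0.02], [0.51, -0.04, 0.03], [0.68, -0.04, 0.04], [0.85, -0.04, 0.05]]
```

Call:
apply_moves --pt "0.15 -0.02 0" --pt "0.3 -0.03 0" --pt "0.45 -0.04 0.02" --turn '[0,0,0]'

```text
t: 14.45
eef_pos: [0.6541, 0.0738, 0.1027]
ee_rot: [[-0.004, -1.0, -0.007], [-1.0, 0.004, -0.004], [0.004, 0.007, -1.0]]
ft_force: [-0.5, 7.2, 1.4]
finger_gap: 0.15
```

```bash
python3 -c "
from h import *
arc(1,2.35,5)"
```

```text
t 14.45 tcp [0.6541 0.0738 0.1027] theta 2.245 r 0.0437 push 7.25 radial 0.15 Fz 1.4
[[0.09, -0.0, 0.01], [0.19, -0.01, 0.01], [0.28, -0.01, 0.02], [0.38, -0.0, 0.02], [0.47, -0.0, 0.03]]
```

Call:
apply_moves --pt "0 0 0" --pt "0 0 0" --pt "0 0 0" --pt "0 0 -3" --pt "0 0 -5.5" --pt "3 3 -6" --pt "6 6 -6" --pt "9 9 -6" --turn '[0,0,0,0,0,0,0,0]' --gripper 0.1

```text
t: 15.12
eef_pos: [0.5651, -0.0153, 0.1639]
ee_rot: [[-0.004, -1.0, -0.007], [-1.0, 0.004, -0.005], [0.005, 0.007, -1.0]]
ft_force: [0.1, -0.3, 0.3]
finger_gap: 0.443
```

```bash
python3 -c "
from h import *
goto(3,1.2)"
```

```text
t 15.12 tcp [ 0.5651 -0.0153  0.1639] to [ 0.481  -0.0796] tool cm [6.43 8.34 5.98]
```

Call:
apply_moves --pt "2.5 3.2 0" --pt "5 6.4 0" --pt "6.4 8.3 1" --pt "6.4 8.3 2.5" --pt "6.4 8.3 4.5" --pt "6.4 8.3 6" --pt "6.4 8.3 6" --pt "6.4 8.3 6" --turn '[0,0,0,0,0,0,0,0]'

```text
t: 15.78
eef_pos: [0.4809, -0.0798, 0.1047]
ee_rot: [[-0.004, -1.0, -0.008], [-1.0, 0.005, -0.005], [0.005, 0.008, -1.0]]
ft_force: [0.8, 0.1, 1.3]
finger_gap: 0.45
```

Call:
apply_moves --pt "0 0 0" --pt "0 0 0" --pt "0 0 0" --pt "0 0 0" --pt "0 0 0" --turn '[0,0,0,0,0]' --gripper 1

```text
t: 16.2
eef_pos: [0.4812, -0.0795, 0.105]
ee_rot: [[-0.004, -1.0, -0.008], [-1.0, 0.004, -0.004], [0.004, 0.008, -1.0]]
ft_force: [1.2, 6.1, -0.9]
finger_gap: 0.157
```

```bash
python3 -c "
from h import *
arc(3,1.9)"
```

```text
t 16.2 tcp [ 0.4812 -0.0795  0.105 ] theta 1.197 r 0.0448 push -1.72 radial 6.0 Fz -0.9
[[-0.19, 0.34, 0.02], [-0.42, 0.67, 0.05], [-0.67, 0.98, 0.07], [-0.94, 1.26, 0.09], [-1.25, 1.52, 0.12], [-1.57, 1.74, 0.14], [-1.91, 1.94, 0.16], [-2.27, 2.11, 0.18]]
```

Same arc, pulled in slightly radially (as on screw 1).

Call:
apply_moves --pt "-0.2 0.32 0" --pt "-0.43 0.65 0.05" --pt "-0.7 0.95 0.05" --pt "-0.97 1.22 0.1" --pt "-1.28 1.48 0.1" --pt "-1.6 1.7 0.1" --pt "-1.95 1.88 0.15" --pt "-2.3 2.05 0.15" --turn '[0,0,0,0,0,0,0,0]'

```text
t: 16.87
eef_pos: [0.4607, -0.0562, 0.1036]
ee_rot: [[-0.004, -1.0, -0.007], [-1.0, 0.004, -0.005], [0.005, 0.007, -1.0]]
ft_force: [5.7, -1.3, -5.0]
finger_gap: 0.148
```

```bash
python3 -c "
from h import *
arc(3,2.1,4)"
```

```text
t 16.87 tcp [ 0.4607 -0.0562  0.1036] theta 1.907 r 0.0441 push 3.37 radial 4.75 Fz -5.0
[[-0.2, 0.08, 0.01], [-0.41, 0.15, 0.02], [-0.62, 0.2, 0.03], [-0.83, 0.25, 0.05]]
```

Call:
apply_moves --pt "-0.17 0.04 0" --pt "-0.34 0.08 0" --pt "-0.51 0.11 0" --pt "-0.68 0.13 0" --pt "-0.85 0.15 0" --turn '[0,0,0,0,0]'

```text
t: 17.28
eef_pos: [0.4585, -0.048, 0.1033]
ee_rot: [[-0.005, -1.0, -0.009], [-1.0, 0.005, -0.005], [0.005, 0.009, -1.0]]
ft_force: [-0.5, -3.8, -3.9]
finger_gap: 0.148
```

```bash
python3 -c "
from h import *
arc(3,2.2,3)"
```

```text
t 17.28 tcp [ 0.4585 -0.048   0.1033] theta 2.101 r 0.0438 push 3.59 radial -1.2 Fz -3.9
[[-0.15, 0.03, 0.01], [-0.29, 0.05, 0.02], [-0.44, 0.07, 0.02]]
```

Call:
apply_moves --pt "-0.15 0.02 0" --pt "-0.3 0.05 0" --pt "-0.45 0.07 0" --turn '[0,0,0]'

```text
t: 17.53
eef_pos: [0.4578, -0.0439, 0.1031]
ee_rot: [[-0.005, -1.0, -0.009], [-1.0, 0.005, -0.006], [0.006, 0.009, -1.0]]
ft_force: [3.1, -5.6, -6.6]
finger_gap: 0.149
```

```bash
python3 -c "
from h import *
arc(3,2.3,3)"
```

```text
t 17.53 tcp [ 0.4578 -0.0439  0.1031] theta 2.197 r 0.0439 push 5.9 radial 2.56 Fz -6.6
[[-0.15, 0.01, 0.01], [-0.31, 0.02, 0.02], [-0.46, 0.02, 0.02]]
```

Call:
apply_moves --pt "-0.13 0 0" --pt "-0.26 -0.01 0.05" --pt "-0.4 -0.01 0.05" --turn '[0,0,0]'

```text
t: 17.78
eef_pos: [0.4577, -0.041, 0.1028]
ee_rot: [[-0.006, -1.0, -0.01], [-1.0, 0.006, -0.007], [0.007, 0.009, -1.0]]
ft_force: [-0.6, -8.4, 1.0]
finger_gap: 0.148
```

```bash
python3 -c "
from h import *
arc(3,2.35,3)"
```

```text
t 17.78 tcp [ 0.4577 -0.041   0.1028] theta 2.263 r 0.0439 push 8.34 radial -0.83 Fz 1.0
[[-0.13, 0.0, 0.01], [-0.26, 0.0, 0.01], [-0.39, -0.0, 0.02]]
```

Call:
apply_moves --pt "0 0 0" --pt "0 0 0" --pt "0 0 0" --pt "0 0 -3" --pt "0 0 -5.5" --pt "-2 -4 -6" --pt "-4 -8 -6" --pt "-6 -12 -6" --turn '[0,0,0,0,0,0,0,0]' --gripper 0.1

```text
t: 18.45
eef_pos: [0.572, 0.0149, 0.1628]
ee_rot: [[-0.008, -1.0, -0.007], [-1.0, 0.009, -0.008], [0.008, 0.007, -1.0]]
ft_force: [0.7, -0.7, 0.5]
finger_gap: 0.449
```

```bash
python3 -c "
from h import *
goto(1,2.23)"
```

```text
t 18.45 tcp [0.572  0.0149 0.1628] to [0.6554 0.0745] tool cm [-6.08 -8.32  5.93]
```

Call:
apply_moves --pt "-2.5 -3.2 0" --pt "-5 -6.4 0" --pt "-6.1 -8.2 1" --pt "-6.1 -8.2 2.5" --pt "-6.1 -8.2 4.5" --pt "-6.1 -8.2 5.9" --pt "-6.1 -8.2 5.9" --pt "-6.1 -8.2 5.9" --turn '[0,0,0,0,0,0,0,0]'

```text
t: 19.12
eef_pos: [0.6536, 0.0746, 0.1023]
ee_rot: [[-0.009, -1.0, -0.008], [-1.0, 0.009, -0.008], [0.008, 0.008, -1.0]]
ft_force: [-0.5, 0.3, 0.4]
finger_gap: 0.452
```

Call:
apply_moves --pt "0 0 0" --pt "0 0 0" --pt "0 0 0" --pt "0 0 0" --pt "0 0 0" --turn '[0,0,0,0,0]' --gripper 1

```text
t: 19.53
eef_pos: [0.6538, 0.0745, 0.1029]
ee_rot: [[-0.009, -1.0, -0.008], [-1.0, 0.009, -0.008], [0.008, 0.008, -1.0]]
ft_force: [-0.2, -4.3, 1.2]
finger_gap: 0.16
```

```bash
python3 -c "
from h import *
arc(1,2.3,2)"
```

```text
t 19.53 tcp [0.6538 0.0745 0.1029] theta 2.228 r 0.0434 push -4.28 radial 0.46 Fz 1.2
[[0.16, -0.01, 0.01], [0.32, -0.01, 0.02]]
```

Call:
apply_moves --pt "0.1 0 0" --pt "0.2 0 0" --pt "0.3 0 0" --turn '[0,0,0]'

```text
t: 19.78
eef_pos: [0.6537, 0.0735, 0.1031]
ee_rot: [[-0.007, -1.0, -0.007], [-1.0, 0.007, -0.006], [0.006, 0.007, -1.0]]
ft_force: [1.6, 7.4, -2.1]
finger_gap: 0.143
```

```bash
python3 -c "
from h import *
arc(1,2.35,2)"
```

```text
t 19.78 tcp [0.6537 0.0735 0.1031] theta 2.251 r 0.0433 push 7.33 radial -1.88 Fz -2.1
[[0.22, -0.01, 0.01], [0.44, -0.0, 0.03]]
```

Call:
apply_moves --pt "0.12 -0.02 0" --pt "0.25 -0.03 0" --turn '[0,0]'

```text
t: 19.95
eef_pos: [0.6538, 0.0728, 0.1031]
ee_rot: [[-0.006, -1.0, -0.007], [-1.0, 0.006, -0.003], [0.003, 0.007, -1.0]]
ft_force: [1.0, 6.2, -1.9]
finger_gap: 0.149
```

```bash
python3 -c "
from h import *
arc(1,2.35,2)"
```

```text
t 19.95 tcp [0.6538 0.0728 0.1031] theta 2.267 r 0.0434 push 6.2 radial -1.21 Fz -1.9
[[0.19, -0.0, 0.01], [0.37, 0.0, 0.02]]
```

Call:
apply_moves --pt "0.14 -0.01 0" --pt "0.28 -0.02 0" --pt "0.42 -0.02 0" --turn '[0,0,0]'

```text
t: 20.2
eef_pos: [0.6538, 0.0708, 0.1031]
ee_rot: [[-0.004, -1.0, -0.007], [-1.0, 0.004, -0.001], [0.001, 0.007, -1.0]]
ft_force: [1.3, 7.2, -2.1]
finger_gap: 0.146
```

```bash
python3 -c "
from h import *
arc(1,2.35,2)"
```

```text
t 20.2 tcp [0.6538 0.0708 0.1031] theta 2.312 r 0.0434 push 7.26 radial -1.14 Fz -2.1
[[0.09, 0.0, 0.0], [0.17, 0.01, 0.01]]
```

Call:
apply_moves --pt "0.14 0 0" --pt "0.28 0 0" --pt "0.42 0 0" --turn '[0,0,0]'

```text
t: 20.45
eef_pos: [0.6537, 0.0691, 0.103]
ee_rot: [[-0.002, -1.0, -0.006], [-1.0, 0.002, 0.003], [-0.003, 0.006, -1.0]]
ft_force: [1.7, 8.2, -3.7]
finger_gap: 0.15
```

```bash
python3 -c "
from h import *
arc(1,2.35,2)"
```

```text
t 20.45 tcp [0.6537 0.0691 0.103 ] theta 2.352 r 0.0434 push 8.3 radial -1.21 Fz -3.7
[[-0.01, -0.0, -0.0], [-0.01, -0.0, -0.0]]
```

Screw 1 is finger-tight. Next is screw 2 (standing at about 1.37).

Call:
apply_moves --pt "0 0 0" --pt "0 0 0" --pt "0 0 0" --pt "0 0 -3" --pt "0 0 -5.5" --pt "4 0 -6" --pt "8 0 -6" --pt "12 0 -6" --turn '[0,0,0,0,0,0,0,0]' --gripper 0.1

```text
t: 21.12
eef_pos: [0.6541, -0.0528, 0.1638]
ee_rot: [[-0.001, -1.0, -0.005], [-1.0, 0.001, 0.001], [-0.001, 0.005, -1.0]]
ft_force: [0.5, -1.1, -0.2]
finger_gap: 0.446
```

```bash
python3 -c "
from h import *
goto(2,1.37)"
```

```text
t 21.12 tcp [ 0.6541 -0.0528  0.1638] to [ 0.6475 -0.0655] tool cm [1.28 0.63 5.93]
```

Call:
apply_moves --pt "1.3 0.6 0" --pt "1.3 0.6 2" --pt "1.3 0.6 4" --pt "1.3 0.6 5.9" --pt "1.3 0.6 5.9" --pt "1.3 0.6 5.9" --turn '[0,0,0,0,0,0]'

```text
t: 21.62
eef_pos: [0.6472, -0.0663, 0.1044]
ee_rot: [[-0.001, -1.0, -0.007], [-1.0, 0.001, 0.001], [-0.001, 0.007, -1.0]]
ft_force: [-0.2, -0.7, 0.8]
finger_gap: 0.45
```

Call:
apply_moves --pt "0 0 0" --pt "0 0 0" --pt "0 0 0" --pt "0 0 0" --pt "0 0 0" --turn '[0,0,0,0,0]' --gripper 1

```text
t: 22.03
eef_pos: [0.6475, -0.0664, 0.105]
ee_rot: [[-0.001, -1.0, -0.006], [-1.0, 0.001, 0.001], [-0.001, 0.006, -1.0]]
ft_force: [1.1, -3.4, 1.5]
finger_gap: 0.161
```

```bash
python3 -c "
from h import *
arc(2,2.0)"
```

```text
t 22.03 tcp [ 0.6475 -0.0664  0.105 ] theta 1.385 r 0.0456 push -2.02 radial -2.96 Fz 1.5
[[0.27, 0.22, 0.02], [0.51, 0.46, 0.04], [0.74, 0.72, 0.06], [0.95, 1.0, 0.08], [1.13, 1.29, 0.1], [1.3, 1.6, 0.12], [1.43, 1.91, 0.14], [1.55, 2.24, 0.17]]
```

Call:
apply_moves --pt "0.25 0.22 0" --pt "0.5 0.46 0.05" --pt "0.73 0.72 0.05" --pt "0.93 1.0 0.1" --pt "1.11 1.3 0.1" --pt "1.27 1.6 0.1" --pt "1.4 1.92 0.15" --pt "1.5 2.25 0.15" --turn '[0,0,0,0,0,0,0,0]'

```text
t: 22.7
eef_pos: [0.6247, -0.0819, 0.1037]
ee_rot: [[-0.002, -1.0, -0.006], [-1.0, 0.002, 0.0], [-0.0, 0.006, -1.0]]
ft_force: [2.7, -0.7, -1.8]
finger_gap: 0.151
```

```bash
python3 -c "
from h import *
arc(2,2.15,3)"
```

```text
t 22.7 tcp [ 0.6247 -0.0819  0.1037] theta 2.001 r 0.0454 push 2.37 radial -1.47 Fz -1.8
[[0.06, 0.22, 0.01], [0.11, 0.43, 0.03], [0.15, 0.65, 0.04]]
```

Call:
apply_moves --pt "0.05 0.16 0" --pt "0.09 0.32 0" --pt "0.12 0.5 0.05" --pt "0.15 0.68 0.05" --turn '[0,0,0,0]'

```text
t: 23.03
eef_pos: [0.6182, -0.0835, 0.1034]
ee_rot: [[-0.002, -1.0, -0.005], [-1.0, 0.002, 0.0], [-0.0, 0.005, -1.0]]
ft_force: [5.1, 0.6, -2.3]
finger_gap: 0.152
```

```bash
python3 -c "
from h import *
arc(2,2.3,3)"
```

```text
t 23.03 tcp [ 0.6182 -0.0835  0.1034] theta 2.148 r 0.0455 push 5.13 radial -0.18 Fz -2.3
[[0.03, 0.23, 0.01], [0.04, 0.45, 0.03], [0.05, 0.68, 0.04]]
```

Call:
apply_moves --pt "0.02 0.15 0" --pt "0.03 0.3 0" --pt "0.04 0.45 0.03" --turn '[0,0,0]'

```text
t: 23.28
eef_pos: [0.6141, -0.0838, 0.1032]
ee_rot: [[-0.002, -1.0, -0.003], [-1.0, 0.002, 0.0], [-0.0, 0.003, -1.0]]
ft_force: [6.0, -0.5, -3.1]
finger_gap: 0.149
```

```bash
python3 -c "
from h import *
arc(2,2.3,3)"
```

```text
t 23.28 tcp [ 0.6141 -0.0838  0.1032] theta 2.238 r 0.0455 push 5.91 radial -0.84 Fz -3.1
[[0.0, 0.09, 0.01], [0.01, 0.19, 0.01], [0.01, 0.28, 0.02]]
```

Call:
apply_moves --pt "0.0 0.15 0" --pt "0.0 0.3 0" --pt "0.0 0.45 0.03" --turn '[0,0,0]'

```text
t: 23.53
eef_pos: [0.6104, -0.0838, 0.1032]
ee_rot: [[-0.001, -1.0, -0.001], [-1.0, 0.001, 0.0], [-0.0, 0.001, -1.0]]
ft_force: [8.1, -1.2, -2.7]
finger_gap: 0.146
```

```bash
python3 -c "
from h import *
arc(2,2.4,3)"
```

```text
t 23.53 tcp [ 0.6104 -0.0838  0.1032] theta 2.32 r 0.0454 push 8.09 radial -0.99 Fz -2.7
[[-0.0, 0.12, 0.01], [-0.01, 0.24, 0.01], [-0.02, 0.36, 0.02]]
```

Call:
apply_moves --pt "0 0 0" --pt "0 0 0" --pt "0 0 0" --pt "0 0 -3" --pt "0 0 -5.5" --pt "-4 2 -6" --pt "-8 4 -6" --pt "-12 6 -6" --turn '[0,0,0,0,0,0,0,0]' --gripper 0.1

```text
t: 24.2
eef_pos: [0.5539, 0.0288, 0.1637]
ee_rot: [[-0.003, -1.0, -0.001], [-1.0, 0.003, 0.0], [-0.0, 0.001, -1.0]]
ft_force: [-0.4, 0.3, -0.9]
finger_gap: 0.445
```

```bash
python3 -c "
from h import *
goto(4,1.35)"
```

```text
t 24.2 tcp [0.5539 0.0288 0.1637] to [0.464  0.0968] tool cm [-6.77  9.01  5.92]
```

Call:
apply_moves --pt "-2.5 3.2 0" --pt "-5 6.4 0" --pt "-6.8 9 1" --pt "-6.8 9 2.5" --pt "-6.8 9 4.5" --pt "-6.8 9 5.9" --pt "-6.8 9 5.9" --pt "-6.8 9 5.9" --turn '[0,0,0,0,0,0,0,0]'

```text
t: 24.87
eef_pos: [0.4634, 0.0971, 0.1047]
ee_rot: [[-0.003, -1.0, -0.003], [-1.0, 0.003, 0.0], [-0.0, 0.003, -1.0]]
ft_force: [0.1, -0.4, 0.4]
finger_gap: 0.455
```

Call:
apply_moves --pt "0 0 0" --pt "0 0 0" --pt "0 0 0" --pt "0 0 0" --pt "0 0 0" --turn '[0,0,0,0,0]' --gripper 1

```text
t: 25.28
eef_pos: [0.4636, 0.0972, 0.1051]
ee_rot: [[-0.003, -1.0, -0.002], [-1.0, 0.003, 0.0], [-0.0, 0.002, -1.0]]
ft_force: [0.1, 3.3, 2.9]
finger_gap: 0.158
```

```bash
python3 -c "
from h import *
arc(4,2.0)"
```

```text
t 25.28 tcp [0.4636 0.0972 0.1051] theta 1.354 r 0.0455 push -2.7 radial -1.86 Fz 2.9
[[-0.29, -0.22, 0.02], [-0.55, -0.47, 0.04], [-0.8, -0.74, 0.06], [-1.02, -1.03, 0.08], [-1.22, -1.33, 0.1], [-1.4, -1.65, 0.12], [-1.54, -1.98, 0.14], [-1.66, -2.32, 0.16]]
```

Call:
apply_moves --pt "-0.28 -0.22 0" --pt "-0.54 -0.47 0.05" --pt "-0.78 -0.74 0.05" --pt "-1.0 -1.03 0.1" --pt "-1.2 -1.33 0.1" --pt "-1.37 -1.65 0.1" --pt "-1.5 -1.98 0.15" --pt "-1.62 -2.32 0.15" --turn '[0,0,0,0,0,0,0,0]'

```text
t: 25.95
eef_pos: [0.4872, 0.1137, 0.1035]
ee_rot: [[-0.003, -1.0, -0.002], [-1.0, 0.003, 0.001], [-0.001, 0.002, -1.0]]
ft_force: [-2.3, 0.5, 0.6]
finger_gap: 0.151
```

Call:
apply_moves --pt "-0.04 -0.16 0" --pt "-0.08 -0.32 0" --pt "-0.11 -0.5 0.03" --turn '[0,0,0]'

```text
t: 26.2
eef_pos: [0.4921, 0.1149, 0.1032]
ee_rot: [[-0.002, -1.0, -0.003], [-1.0, 0.002, 0.001], [-0.001, 0.003, -1.0]]
ft_force: [-4.7, -0.7, 5.6]
finger_gap: 0.148
```

```bash
python3 -c "
from h import *
arc(4,2.3,3)"
```

```text
t 26.2 tcp [0.4921 0.1149 0.1032] theta 2.11 r 0.0452 push 4.78 radial -0.19 Fz 5.6
[[-0.04, -0.28, 0.02], [-0.07, -0.57, 0.03], [-0.08, -0.85, 0.04]]
```

Call:
apply_moves --pt "-0.02 -0.15 0" --pt "-0.04 -0.3 0" --pt "-0.05 -0.45 0" --turn '[0,0,0]'

```text
t: 26.45
eef_pos: [0.4962, 0.1154, 0.1031]
ee_rot: [[-0.002, -1.0, -0.004], [-1.0, 0.002, 0.0], [-0.0, 0.004, -1.0]]
ft_force: [-6.9, -0.0, 4.5]
finger_gap: 0.15
```

```bash
python3 -c "
from h import *
arc(4,2.3,3)"
```

```text
t 26.45 tcp [0.4962 0.1154 0.1031] theta 2.201 r 0.0452 push 6.89 radial -0.64 Fz 4.5
[[-0.01, -0.15, 0.01], [-0.02, -0.3, 0.02], [-0.02, -0.45, 0.02]]
```

Call:
apply_moves --pt "-0.01 -0.12 0" --pt "-0.02 -0.25 0" --pt "-0.02 -0.36 0" --turn '[0,0,0]'

```text
t: 26.7
eef_pos: [0.4991, 0.1156, 0.1029]
ee_rot: [[-0.002, -1.0, -0.006], [-1.0, 0.002, -0.0], [0.0, 0.006, -1.0]]
ft_force: [-7.3, -0.5, 5.5]
finger_gap: 0.146
```

```bash
python3 -c "
from h import *
arc(4,2.3,3)"
```

```text
t 26.7 tcp [0.4991 0.1156 0.1029] theta 2.266 r 0.0452 push 7.3 radial 0.24 Fz 5.5
[[-0.0, -0.05, 0.0], [-0.0, -0.1, 0.01], [-0.0, -0.16, 0.01]]
```

Call:
apply_moves --pt "0 -0.12 0" --pt "0 -0.25 0" --pt "0 -0.38 0" --turn '[0,0,0]'

```text
t: 26.95
eef_pos: [0.5019, 0.1156, 0.1028]
ee_rot: [[-0.002, -1.0, -0.008], [-1.0, 0.002, -0.001], [0.001, 0.008, -1.0]]
ft_force: [-8.8, -0.9, 7.1]
finger_gap: 0.144
```

```bash
python3 -c "
from h import *
arc(4,2.4,3)"
```

```text
t 26.95 tcp [0.5019 0.1156 0.1028] theta 2.328 r 0.0452 push 8.81 radial 1.23 Fz 7.1
[[0.0, -0.11, 0.01], [0.01, -0.22, 0.01], [0.02, -0.32, 0.02]]
```

All four are tight once. Screw 3, at 2.26 rad, was tightened first, so I recheck it.

Call:
apply_moves --pt "0 0 0" --pt "0 0 0" --pt "0 0 0" --pt "0 0 -3" --pt "0 0 -5.5" --pt "4 1 -6" --pt "8 2 -6" --pt "12 3 -6" --turn '[0,0,0,0,0,0,0,0]' --gripper 0.1

```text
t: 27.62
eef_pos: [0.4724, -0.0053, 0.1638]
ee_rot: [[-0.0, -1.0, -0.005], [-1.0, 0.0, -0.001], [0.001, 0.005, -1.0]]
ft_force: [1.2, -0.7, 0.0]
finger_gap: 0.447
```

```bash
python3 -c "
from h import *
goto(3,2.255,off=(.001,0))"
```

```text
t 27.62 tcp [ 0.4724 -0.0053  0.1638] to [ 0.4576 -0.0414] tool cm [3.6  1.45 6.16]
```

Call:
apply_moves --pt "3.6 1.4 0" --pt "3.6 1.4 2" --pt "3.6 1.4 4" --pt "3.6 1.4 6.0" --pt "3.6 1.4 6.0" --pt "3.6 1.4 6.0" --turn '[0,0,0,0,0,0]'

```text
t: 28.12
eef_pos: [0.4578, -0.0412, 0.1038]
ee_rot: [[0.0, -1.0, -0.006], [-1.0, -0.0, -0.0], [0.0, 0.006, -1.0]]
ft_force: [1.0, 0.5, -0.2]
finger_gap: 0.45
```

Call:
apply_moves --pt "0 0 0" --pt "0 0 0" --pt "0 0 0" --pt "0 0 0" --pt "0 0 0" --turn '[0,0,0,0,0]' --gripper 1

```text
t: 28.53
eef_pos: [0.4581, -0.0412, 0.1043]
ee_rot: [[0.0, -1.0, -0.006], [-1.0, -0.0, -0.001], [0.001, 0.006, -1.0]]
ft_force: [0.5, 0.8, 0.5]
finger_gap: 0.154
```

Call:
apply_moves --pt "-0.1 0 0" --pt "-0.2 0 0" --pt "-0.3 0 0" --turn '[0,0,0]'

```text
t: 28.78
eef_pos: [0.4581, -0.0399, 0.1043]
ee_rot: [[-0.001, -1.0, -0.006], [-1.0, 0.001, -0.003], [0.003, 0.006, -1.0]]
ft_force: [0.6, -8.2, -1.3]
finger_gap: 0.149
```

```bash
python3 -c "
from h import *
arc(3,2.35,2)"
```

```text
t 28.78 tcp [ 0.4581 -0.0399  0.1043] theta 2.287 r 0.0434 push 8.18 radial 0.55 Fz -1.3
[[-0.14, -0.0, 0.01], [-0.28, -0.01, 0.01]]
```

Call:
apply_moves --pt "0 0 0" --pt "0 0 0" --pt "0 0 0" --pt "0 0 -3" --pt "0 0 -5.5" --pt "-2 -4 -6" --pt "-4 -8 -6" --pt "-6 -12 -6" --turn '[0,0,0,0,0,0,0,0]' --gripper 0.1

```text
t: 29.45
eef_pos: [0.5721, 0.0159, 0.165]
ee_rot: [[-0.004, -1.0, -0.003], [-1.0, 0.004, -0.004], [0.004, 0.003, -1.0]]
ft_force: [0.2, -0.2, 1.4]
finger_gap: 0.442
```

```bash
python3 -c "
from h import *
o=get_obs();p=np.array(o['eef_pos']);R=np.array(o['ee_rot']);print(p,(R.T@(np.array([.6537,.0694,.103])-p)*100).round(2))"
```

```text
[0.57210831 0.0159485  0.16497666] [-5.4  -8.15  6.16]
```

Call:
apply_moves --pt "-2.5 -3.7 0" --pt "-5 -7.5 0" --pt "-5.4 -8.1 1" --pt "-5.4 -8.1 2.5" --pt "-5.4 -8.1 4.5" --pt "-5.4 -8.1 6.1" --pt "-5.4 -8.1 6.1" --pt "-5.4 -8.1 6.1" --turn '[0,0,0,0,0,0,0,0]'

```text
t: 30.12
eef_pos: [0.6526, 0.0696, 0.1031]
ee_rot: [[-0.003, -1.0, -0.004], [-1.0, 0.003, -0.004], [0.004, 0.004, -1.0]]
ft_force: [0.5, -0.3, 0.9]
finger_gap: 0.451
```

Call:
apply_moves --pt "0 0 0" --pt "0 0 0" --pt "0 0 0" --pt "0 0 0" --pt "0 0 0" --turn '[0,0,0,0,0]' --gripper 1

```text
t: 30.53
eef_pos: [0.6529, 0.0696, 0.1036]
ee_rot: [[-0.004, -1.0, -0.003], [-1.0, 0.004, -0.004], [0.004, 0.003, -1.0]]
ft_force: [0.3, -1.1, -0.1]
finger_gap: 0.16
```

Call:
apply_moves --pt "0.1 0 0" --pt "0.2 0 0" --pt "0.3 0 0" --turn '[0,0,0]'

```text
t: 30.78
eef_pos: [0.6528, 0.0689, 0.1038]
ee_rot: [[-0.002, -1.0, -0.003], [-1.0, 0.002, -0.001], [0.001, 0.003, -1.0]]
ft_force: [1.4, 9.2, -2.2]
finger_gap: 0.146
```

```bash
python3 -c "
from h import *
arc(1,2.4,2)"
```

```text
t 30.78 tcp [0.6528 0.0689 0.1038] theta 2.357 r 0.0424 push 9.23 radial -0.84 Fz -2.2
[[0.1, 0.01, 0.01], [0.19, 0.02, 0.01]]
```

Call:
apply_moves --pt "0 0 0" --pt "0 0 0" --pt "0 0 0" --pt "0 0 -3" --pt "0 0 -5.5" --pt "4 1 -6" --pt "8 2 -6" --pt "12 3 -6" --turn '[0,0,0,0,0,0,0,0]' --gripper 0.1

```text
t: 31.45
eef_pos: [0.6226, -0.0523, 0.1648]
ee_rot: [[-0.001, -1.0, -0.002], [-1.0, 0.001, -0.001], [0.001, 0.002, -1.0]]
ft_force: [0.5, -1.0, 0.5]
finger_gap: 0.443
```

```bash
python3 -c "
from h import *
o=get_obs();p=np.array(o['eef_pos']);R=np.array(o['ee_rot']);print(p,(R.T@(np.array([.6106,-.0838,.103])-p)*100).round(2))"
```

```text
[ 0.62258718 -0.05233209  0.16484691] [3.14 1.19 6.19]
```

Call:
apply_moves --pt "3.1 1.2 0" --pt "3.1 1.2 2" --pt "3.1 1.2 4" --pt "3.1 1.2 6.0" --pt "3.1 1.2 6.0" --pt "3.1 1.2 6.0" --turn '[0,0,0,0,0,0]'

```text
t: 31.95
eef_pos: [0.6099, -0.0837, 0.1045]
ee_rot: [[-0.001, -1.0, -0.003], [-1.0, 0.001, -0.001], [0.001, 0.003, -1.0]]
ft_force: [-0.4, 0.7, 0.1]
finger_gap: 0.451
```

Call:
apply_moves --pt "0 0 0" --pt "0 0 0" --pt "0 0 0" --pt "0 0 0" --pt "0 0 0" --turn '[0,0,0,0,0]' --gripper 1

```text
t: 32.37
eef_pos: [0.6102, -0.0838, 0.1051]
ee_rot: [[-0.001, -1.0, -0.003], [-1.0, 0.001, -0.002], [0.002, 0.003, -1.0]]
ft_force: [-0.1, -3.9, 1.9]
finger_gap: 0.161
```

Call:
apply_moves --pt "0 0.1 0" --pt "0 0.2 0" --pt "0 0.3 0" --turn '[0,0,0]'

```text
t: 32.62
eef_pos: [0.6085, -0.0837, 0.1053]
ee_rot: [[-0.001, -1.0, 0.001], [-1.0, 0.001, -0.001], [0.001, -0.001, -1.0]]
ft_force: [8.7, 0.9, -6.7]
finger_gap: 0.145
```

```bash
python3 -c "
from h import *
arc(2,2.4,2)"
```

```text
t 32.62 tcp [ 0.6085 -0.0837  0.1053] theta 2.363 r 0.0454 push 8.57 radial 1.47 Fz -6.7
[[-0.01, 0.08, 0.0], [-0.01, 0.17, 0.01]]
```

All are in the 8–9 N band. I release, lift clear and take a last look.

Call:
apply_moves --pt "0 0 0" --pt "0 0 0" --pt "0 0 0" --pt "0 0 -3" --pt "0 0 -6" --pt "0 0 -10" --pt "-3 4 -13" --pt "-6 8 -16" --turn '[0,0,0,0,0,0,0,0]' --gripper 0.1

```text
t: 33.28
eef_pos: [0.5513, -0.0407, 0.2496]
ee_rot: [[-0.003, -1.0, 0.002], [-1.0, 0.003, -0.001], [0.001, -0.002, -1.0]]
ft_force: [0.3, 0.1, 1.7]
finger_gap: 0.446
```

Call:
apply_moves --pt "-3 -1 -2" --pt "-5 -1 -4" --pt "-5 -1 -4" --pt "-5 -1 -4" --turn '[0,0,0,0]'

```text
t: 33.62
eef_pos: [0.5615, 0.0108, 0.2908]
ee_rot: [[-0.0, -1.0, 0.004], [-1.0, 0.0, -0.001], [0.001, -0.004, -1.0]]
ft_force: [0.6, -0.4, -0.6]
finger_gap: 0.447
```

Run:
```python
from h import *
cal=get_calibration("wrist"); p,d=get_image("wrist"); cv2.imwrite("pics/w3.png",p[:,:,::-1])
W=world("wrist",d,cal); q=W[(abs(W[...,0]-.556)<.07)&(abs(W[...,1]-.016)<.07)&(W[...,2]>.055)&(W[...,2]<.075)]
for _ in range(3):
    A=np.c_[q[:,:2]-C,np.ones(len(q))]; s=np.linalg.lstsq(A,q[:,2],rcond=None)[0]; q=q[abs(q[:,2]-A@s)<.0015]
print("plane",s.round(4),len(q)); o=get_obs(); print(o["t"],o["eef_pos"],o["ft_force"])
```

```text
plane [0.0001 0.0012 0.0661] 7956
33.6667 [0.56127184 0.00920008 0.28951438] [-0.30465442 -0.66839584 -1.18853237]
```

View pics/w3.png

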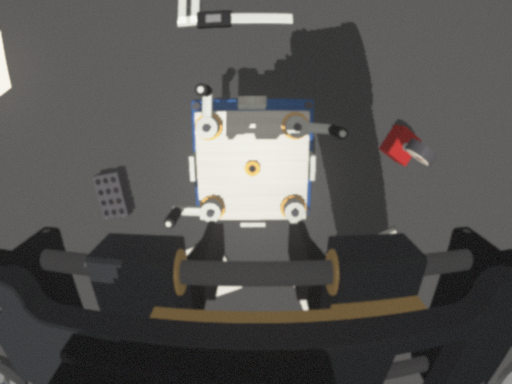

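The cover plane is flat (tilt about 0.001 rad, top at 66 mm). Three handles are visible at (204,90), (340,132) and (172,217), all wound alike; the gripper hides the fourth. Block, caliper and indicator appear undisturbed, and nothing touches the robot.

```bash
python3 -c "
from workcell import *
print(job_done())"
```

```text
the job is handed in; nothing more can be done
None
```

The cover is screwed down and sits flat on its rests, and I handed the job in with the gripper clear at about 34 s of the allowed 72. No verdict was reported.

**First round:** I wound screws 1 and 3 to about 1.2 rad, then screws 2 and 4 to about 1.36 rad. The push stayed at 2 to 3.5 N, so none was tight yet.

**Second round:** I tightened screws 1 and 3, then 2 and 4. Screw 1 slackened slightly when screw 3 came down, so I brought it back up before starting on 2 and 4.

**Last pushes and estimated angles:**

| Screw | Push (N) | Angle (rad) |
|---|---|---|
| 1 | 9.2 | 2.36 |
| 2 | 8.6 | 2.36 |
| 3 | 8.2 | 2.29 |
| 4 | 8.8 | 2.33 |

- **Screw 1:** its 9.2 N is slightly above the 8 to 9 N finger-tight range but well under the 12 N limit. The screw was holding firm rather than turning.
- **Screw 4:** I did not recheck it after tightening; its value is from the tightening itself.

**Final view:** the cover's tilt measured about 0.001 rad from the wrist camera's depth, with its top about 66 mm above the granite. The block, caliper and indicator looked undisturbed, though I did not measure their positions again. The screws' forces on the cover can't be read directly, so they are inferred from the handle pushes.

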